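# Stroke the slide and leave it on the tight spot

## Robot

A 6-joint arm with a two-finger parallel gripper is mounted at the origin on the work surface. World frame = base frame: x ahead of the robot, y to its left, z up, the work surface at z = 0. Lengths are in mm, angles in rad, forces in N, time in s.
With the tool pointing down it reaches from about 325 to 850 mm from the base axis. Payload 4.4 kg.
Tool frame: the origin (TCP) lies on the centre line of the jaws, within the pads' length; the fingertips stand 25 mm ahead of it and the grasp point (between the pads) lies 6 mm ahead of it; z points along the fingers, y is the direction in which the jaws open and shut (so a half turn about z gives the same grasp; the last joint's range is limited). The gripper opens to 94 mm and grips with 3 to 60 N. Pads are 16 mm wide; open, the fingers measure 119 mm over their backs; the gripper's body (75 mm by 177 mm) begins 78 mm behind the grasp point.
Start: joints at [-1.448, 0.207, 1.542, -0, 1.393, -0.15], TCP at [155.463, -553.587, 230.447] pointing down, gripper open.
Joint ranges: [-2.73, 2.73], [-0.86, 2.22], [0.23, 2.46], [-1.11, 4.25], [0.08, 2.63], [-2.82, 2.82]. Speed limits (rad/s): [2.79, 2.79, 3.14, 3.14, 3.14, 3.14].

## Interface

Orientations are given as a rotation vector (axis times angle).
In Python, from station import r gives the robot as it stands. The module is installed in compiled form; this text tells all that it offers.
- The arm moves only by the tool servo_tool, never from a script. Its argument "increments" is a list of rows, each a list of 7 numbers: the shift along the tool's x, y, z in cm, then the turn, a rotation vector about the tool's x, y, z in units of 6 degrees (1.0 is 6 degrees), then the finger opening in cm, from 0 to 9.4. A call has 1 to 20 rows; each row shifts and turns the commanded pose from where the row before left it, along the tool's axes as they then stand; what a row does not reach is not made up. A row lasts 1/10 s, in which the tool goes at most 50 mm and 8.59 degrees, less where a joint would pass 70% of its speed; a pose out of reach is approached as far as the arm can. A call is refused whole if a number of a shift passes 5 or a number of a turn 1, either way. A call with a gripper value outside its range is refused whole. The fingers move at their own pace and stop on an object; "grip_force" is the grip in N (left out, the last holds). Time passes only in rows, so rows that do not move let the fingers close. It gives the time, the measured TCP pose, the force and the opening at its end, in the units of the state.
- r.sense(): the state, without advancing time (a new reading comes with each control period).
- r.read_camera(name): name is "scene" or "top" or "wrist"; returns a dict with "frame" (384x512x3 uint8, blue, green, red), "vertical_fov" (degrees; the focal length in pixels is half the picture's height over the tangent of half this angle, whatever the lens; pixels are square), "cx", "cy" (the principal point, pixels), "dist_coeffs" ([k1, k2, p1, p2, k3] as OpenCV has them; the pictures are not rectified), "rvec" (rotation vector, rad) and "tvec" (3), from world to camera coordinates, as OpenCV has them. Camera axes: x right, y down, z forward; pixel columns grow to the right and rows downward; lengths in mm; the calibration is good to about 2 mm. A picture is of the moment at which its call begins. There is no depth.
- r.close_job(): hands the job in, once; it reports no verdict.
The state is a dict: "time_s": time; "q": joint angles; "joint_velocities": joint speeds; "tau": joint torques, N m; "tcp_pos": TCP position; "orientation": TCP orientation; "force": force on the tool from outside, world axes, zero at the start; "torque": the same for the moment, N m; "gripper_width": finger opening in mm.
Only numpy, scipy, OpenCV 4.12 (cv2) and the standard library are available. Lean on these libraries where they do the work, as an engineer would, in place of code of your own. Each camera call takes 0.05 s, during which the arm holds its last target.

## Task

Check this slide unit by hand: run its carriage gently up against the rubber buffer at the port end (black block with three brass fittings), then through its full travel up against the buffer at the plain end, feeling for the one place in between where it drags. Then bring the carriage back so that it stands centred on that tight spot, and let go of it there. Do not ram the buffers, and leave the things lying around the slide where they are.

Things in the scene. Friction and masses are not known exactly. Their poses are not given: they have to be found in the camera images.
- slide: The slide unit, screwed to the bench, turned up to 0.5 rad: base plate 100 x 420 x 10 mm, on it a steel rail between two end blocks (56 mm high; brass fittings to 63 mm). Origin: centre of the plate's underside, on the bench. Its y axis runs along the rail from the port end (black block with three brass fittings) to the plain end (aluminium block); z up.
- rail_mid (a point): Middle of the rail's top, 30 mm above the bench. Within 70 mm of it, either way, is one tight spot that cannot be seen: the carriage runs with about 2 N of friction elsewhere, but with 8 to 11 N over some 15 to 20 mm of its travel there (up to 15 N briefly as it climbs on). The middle of that stretch is the spot; left within 7 mm of it the carriage stays, pinched by the rail.
- carriage: Steel carriage on the rail, 62 x 62 mm, top 57 mm above the bench, about 0.6 kg, with an upright black post in its middle, 18 mm diameter, top 111 mm above the bench, standing on a round foot 28 mm wide whose top is at 63 mm. Origin: on the bench plane under the middle of the post; axes as the slide's.
- post (a point): Point on the axis of the carriage's post, 95 mm above the bench, 16 mm below the post's top: a good height to grip it.
- stop_port (a point): Face of the black rubber buffer (16 mm diameter, 12 mm long) at the port end, relaxed, 44 mm above the bench, on the rail's centre line. The edge of the carriage meets it when the post is 31 mm away along the rail.
- stop_plain (a point): Face of the like buffer at the plain end, relaxed; 302 mm from stop_port along the rail.
- travel (a joint): Position of the carriage along the slide's +y axis in m: 0 where it just meets the port buffer, 0.24 where it just meets the plain buffer, 0.12 in the middle. The buffers yield about 1 mm for every 2.5 N (so it can read below 0 or above 0.24, to 12 mm at most). A light press of a few N is enough; pressing one in by 10 mm would be ramming it.
- tape_roll: Bystander, loose: roll of cream masking tape, 92 mm across, 24 mm high; origin under its centre.
- contactor: Bystander, loose: white and black contactor, 70 x 45 x 65 mm; origin under its centre.
- din_offcut: Bystander, loose: offcut of mounting rail, 35 x 150 x 7.5 mm, lying flat; origin under its centre.

How it is judged:
By the outcome, as a careful person would: the job done as asked, in the order asked, and still so for the second after the job is handed in, with the robot touching nothing.
It also fails if it takes over 72 s, if anything falls off the work surface, if the arm or the gripper's body presses on something with over 40 N, if the wrist force passes 120 N, or if a joint passes its speed limit or range.

## Working session

There is one attempt and no reset: what is moved stays moved. The work goes in short steps, Python scripts to look and compute and a tool call to move; the robot and the scene stay as the last step left them, time stands still between calls to the robot, and variables do not carry over. Pictures are saved under pics/ and viewed, and the job is handed in when it is done.

Besides the shell and the picture viewer there is one more tool, called after "Emit:" as name(argument=value, ...) on one line, values as JSON. servo_tool: Moves the arm, as the interface text tells. Its arguments: {"type":"object","properties":{"increments":{"type":"array"},"grip_force":{"type":"number"}},"required":["increments"]}

```bash
mkdir -p pics
python3 - <<'E'
from station import r
import cv2
s=r.sense();print(s)
for n in("scene","top"):
    c=r.read_camera(n);cv2.imwrite(f"pics/{n}0.png",c["frame"]);print(n,{k:v for k,v in c.items() if k!="frame"})
E
```

```text
{'time_s': 0.0, 'q': array([-1.44750597e+00,  2.07388768e-01,  1.54291312e+00, -2.29303164e-05,
        1.39350086e+00, -1.50497733e-01]), 'joint_velocities': array([ 0.00050006, -0.00194756,  0.00038041,  0.0007844 , -0.00022647,
        0.00132859]), 'tau': array([ 6.05908735e-04, -3.70874226e+01, -2.81416065e+01,  6.95198332e-02,
        3.62425356e-02, -1.84780788e-04]), 'tcp_pos': array([ 155.36050405, -552.84876842,  229.32785492]), 'orientation': array([-3.11001152e+00, -4.28428050e-01, -1.17729250e-05]), 'force': array([ 0.1011001 ,  0.21129383, -0.50356271]), 'torque': array([ 0.03630636, -0.00356398, -0.03236431]), 'gripper_width': 93.76752966258236}
scene {'vertical_fov': 49.87922865352249, 'cx': 253.2494828869712, 'cy': 188.67649797230396, 'dist_coeffs': array([0.00620155, 0.        , 0.        , 0.        , 0.        ]), 'rvec': array([ 2.44322086,  0.619669  , -0.18702943]), 'tvec': array([-544.9310298 , -180.15773164, 1026.88261192])}
top {'vertical_fov': 49.69218431328018, 'cx': 255.68684258750017, 'cy': 192.18384433064065, 'dist_coeffs': array([0.00872956, 0.        , 0.        , 0.        , 0.        ]), 'rvec': array([ 2.14136498, -2.18728196,  0.08079769]), 'tvec': array([ 23.5956769 , 591.83521961, 818.22733894])}
```

View pics/scene0.png

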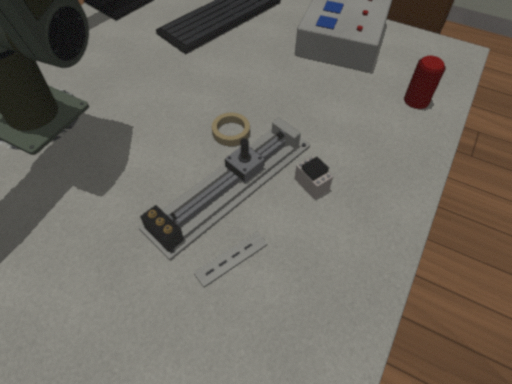

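View pics/top0.png

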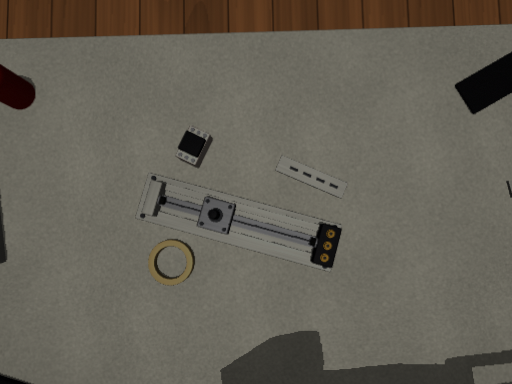

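The top view shows the slide with the port block (brass fittings) at about (327,245), the plain block at (153,198), and the post at about (215,214). The tape roll is at (171,262), close beside the slide. I'll zoom in for measurement.

```bash
cat > h.py <<'E'
import numpy as np,cv2
def ray(c,uv):
    f=c["frame"].shape[0]/2/np.tan(np.radians(c["vertical_fov"])/2)
    K=np.array([[f,0,c["cx"]],[0,f,c["cy"]],[0,0,1.]])
    R=cv2.Rodrigues(c["rvec"])[0]
    p=cv2.undistortPoints(np.array([[uv]],float),K,c["dist_coeffs"])[0,0]
    return -R.T@c["tvec"], R.T@np.array([p[0],p[1],1])
def onz(c,uv,z):
    o,d=ray(c,uv); return (o+d*(z-o[2])/d[2])[:2]
def two(c1,u1,c2,u2):
    o1,d1=ray(c1,u1);o2,d2=ray(c2,u2)
    A=np.c_[d1,-d2];t=np.linalg.lstsq(A,o2-o1,rcond=None)[0]
    a=o1+d1*t[0];b=o2+d2*t[1];return (a+b)/2,np.linalg.norm(a-b)
def proj(c,P):
    f=c["frame"].shape[0]/2/np.tan(np.radians(c["vertical_fov"])/2)
    K=np.array([[f,0,c["cx"]],[0,f,c["cy"]],[0,0,1.]])
    return cv2.projectPoints(np.array([P],float),c["rvec"],c["tvec"],K,c["dist_coeffs"])[0][0,0]
E
python3 - <<'E'
from station import r
from h import *
c=r.read_camera("top");s=r.read_camera("scene")
a=c["frame"][160:280,130:350];cv2.imwrite("pics/t1.png",cv2.resize(a,None,fx=3.6,fy=3.6,interpolation=cv2.INTER_CUBIC))
b=s["frame"][110:260,130:320];cv2.imwrite("pics/s1.png",cv2.resize(b,None,fx=4,fy=4,interpolation=cv2.INTER_CUBIC))
for n,k,z in(("top",c,63),("scene",s,63)):
    h=cv2.cvtColor(k["frame"],cv2.COLOR_BGR2HSV)
    m=cv2.inRange(h,(10,120,70),(30,255,255))
    N,_,st,ce=cv2.connectedComponentsWithStats(m)
    for i in range(1,N):
        if st[i,4]>8: print(n,ce[i].round(1),st[i,4],onz(k,ce[i],z).round(1))
E
```

```text
top [ 2.8 18.3] 255 [958.7 521.9]
top [28.9 18.4] 1577 [956.9 468. ]
top [73.1 18.1] 1459 [955.1 376.9]
top [117.3  17.3] 1497 [954.2 286.1]
top [161.4  16.7] 1442 [953.  195.7]
top [190.3  12.9] 262 [959.2 136.4]
top [217.5  15.7] 582 [951.7  80.9]
top [249.9  15.3] 1358 [950.4  14.8]
top [294.2  14.7] 1260 [948.8 -75.1]
top [339.6  14.1] 1253 [ 947.2 -166.8]
top [384.7  13.4] 1201 [ 945.8 -257.4]
top [430.2  12.8] 1112 [ 943.9 -348.4]
top [475.9  11.9] 1088 [ 942.6 -439. ]
top [505.9  11.1] 266 [ 942.  -498.4]
top [199.3  24.5] 93 [934.1 118.2]
top [330.8 233.4] 40 [ 505.7 -132.8]
top [327.2 245.5] 46 [ 482.8 -125.1]
top [324.1 257.5] 46 [ 460.1 -118.4]
scene [468.3 247.3] 13059 [1010.2   96.2]
scene [509.7  40.9] 10 [981.6 799.9]
scene [459.8 148.5] 12 [945.7 334.1]
scene [479.7 168.1] 15 [993.7 298.2]
scene [473.2 175.9] 12 [985.8 270.4]
scene [508.7 189. ] 9 [1055.2  270.4]
scene [449.5 228.5] 12 [971.3 119.9]
scene [488.9 237.1] 10 [1039.6  136.3]
scene [451.5 269.3] 10 [993.   37.3]
scene [509.1 377.8] 29 [1108.4 -100.8]
scene [456.4 373.2] 9 [1037.3 -132.1]
scene [503.2 378.2] 12 [1100.7 -105.6]
```

View pics/t1.png

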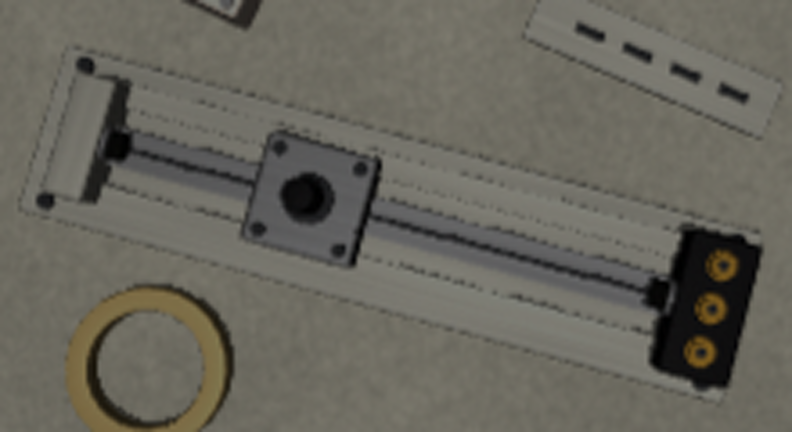

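View pics/s1.png

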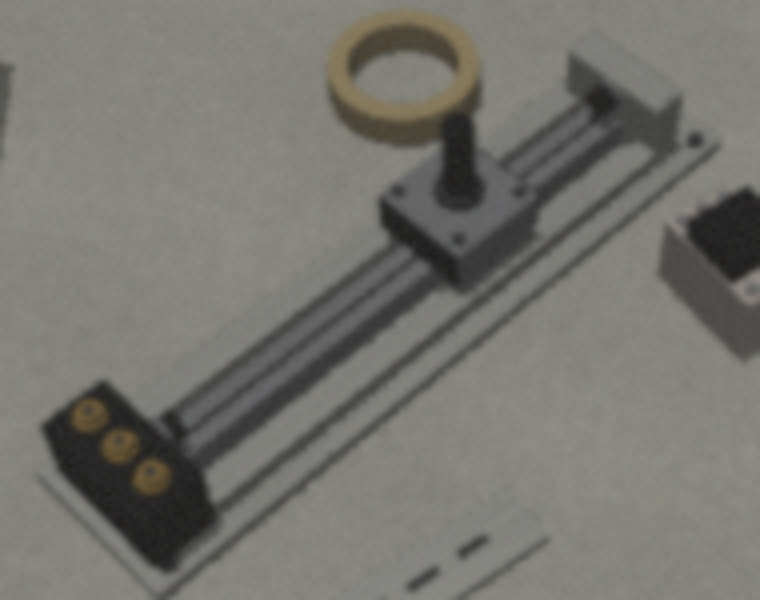

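Run:
```python
from station import r
from h import *
c=r.read_camera("top");s=r.read_camera("scene")
T=lambda x,y:((x+.5)/3.6-.5+130,(y+.5)/3.6-.5+160)
S=lambda x,y:((x+.5)/4-.5+130,(y+.5)/4-.5+110)
co=[onz(c,T(*p),10) for p in((68,47),(20,210),(762,232),(718,402))]
print("corners",np.round(co,1)); ctr=np.mean(co,0);print("ctr",ctr)
for a,b in((2,0),(3,1)):
  d=co[a]*-1+co[b];print("yaw of y axis",np.degrees(np.arctan2(d[1],d[0])),np.linalg.norm(d))
sc=[onz(c,T(*p),57) for p in((280,147),(361,169),(338,250),(258,229))]
print("screws",np.round(sc,1),np.mean(sc,0))
for n in("top",):
  print("fit mid",onz(c,(327.3,245.4),63))
print("post top z111",onz(c,T(302,195),111), onz(s,S(457,118),111),two(c,T(302,195),s,S(457,118)))
print("buf port tip/plain tip",onz(c,T(646,291),46),onz(c,T(131,147),46))
# tape/others
g=[T(*p) for p in((66,365),(233,365),(150,285))]
print("tape",[onz(c,p,24).round(1) for p in g],onz(c,(171.5,262),24))
```

```text
corners [[ 640.   235.8]
 [ 545.5  263.3]
 [ 524.  -163.6]
 [ 428.6 -135. ]]
ctr [534.52917329  50.13131284]
yaw of y axis 73.80459147224943 415.9830348712465
yaw of y axis 73.63757945670137 415.14986821280553
screws [[575.2 106. ]
 [562.2  61.7]
 [518.4  74.9]
 [530.7 118.4]] [546.58666019  90.24917792]
fit mid [ 482.98467135 -125.35090579]
post top z111 [546.28562236  87.65094552] [545.13469373  93.9672176 ] (array([547.11554269,  87.67957165, 117.60095063]), np.float64(2.767295846460262))
buf port tip/plain tip [492.66570368 -92.51605452] [577.82034121 190.42117968]
tape [array([457.3, 232.3]), array([455.4, 138. ]), array([501.1, 184.8])] [454.37681086 184.45627714]
```

Emit:
servo_tool(increments=[[3.05,-2.85,0,0,0,0,9.4],[3.05,-2.85,0,0,0,0,9.4],[3.05,-2.85,0,0,0,0,9.4],[3.05,-2.85,0,0,0,0,9.4],[3.05,-2.85,0,0,0,0,9.4],[3.05,-2.85,0,0,0,0,9.4],[3.05,-2.85,0,0,0,0,9.4],[3.05,-2.85,0,0,0,0,9.4],[3.05,-2.85,0,0,0,0,9.4],[3.05,-2.85,0,0,0,0,9.4],[3.05,-2.85,0,0,0,0,9.4],[3.05,-2.85,0,0,0,0,9.4],[3.05,-2.85,0,0,0,0,9.4],[3.05,-2.85,0,0,0,0,9.4],[3.05,-2.85,0,0,0,0,9.4],[3.05,-2.85,0,0,0,0,9.4],[3.05,-2.85,0,0,0,0,9.4],[3.05,-2.85,0,0,0,0,9.4]], grip_force=40)

```text
time_s: 2.1
tcp_pos: [545.9, 90.5, 230.5]
orientation: [3.112, 0.429, 0.0]
force: [0.7, -0.1, 0.6]
gripper_width: 94.0
```

Emit:
servo_tool(increments=[[0,0,0,0,0,0.9,9.4],[0,0,0,0,0,0.9,9.4],[0,0,0,0,0,0.9,9.4],[0,0,0,0,0,0.9,9.4],[0,0,0,0,0,0.9,9.4],[0,0,0,0,0,0.85,9.4],[0,0,0,0,0,0,9.4],[0,0,0,0,0,0,9.4]])

```text
time_s: 2.9
tcp_pos: [545.3, 88.8, 230.4]
orientation: [-3.11, 0.446, 0.0]
force: [0.0, -0.1, -0.3]
gripper_width: 94.1
```

Run:
```python
from station import r
from h import *
s=r.sense();print(s)
R=cv2.Rodrigues(s["orientation"])[0];print(R.round(3))
d=np.array([546.5,89,101])-s["tcp_pos"];print("tool delta",R.T@d, "yaw y",np.degrees(np.arctan2(R[1,1],R[0,1])))
c=r.read_camera("wrist");cv2.imwrite("pics/w1.png",c["frame"])
```

```text
{'time_s': 2.9, 'q': array([4.66514885e-03, 1.59038946e-01, 1.59744359e+00, 3.77109045e-05,
       1.38522260e+00, 1.86004585e+00]), 'joint_velocities': array([-0.00023357, -0.00021254,  0.00021222, -0.00032813,  0.00150358,
        0.00607094]), 'tau': array([ 1.92223386e-03, -3.50626910e+01, -2.81850332e+01, -6.17356636e-03,
       -7.47723877e-02,  2.10277276e-02]), 'tcp_pos': array([545.25322832,  88.75638706, 230.40382664]), 'orientation': array([-3.10982072e+00,  4.45525092e-01,  1.83307984e-04]), 'force': array([ 0.01605826, -0.09816497, -0.34889463]), 'torque': array([ 0.06706077, -0.02644025, -0.02685516]), 'gripper_width': 94.07415262380955}
[[ 0.96  -0.281 -0.   ]
 [-0.281 -0.96   0.   ]
 [-0.    -0.    -1.   ]]
tool delta [  1.1435432   -0.58341912 129.40369418] yaw y -106.3058825526062
```

View pics/w1.png

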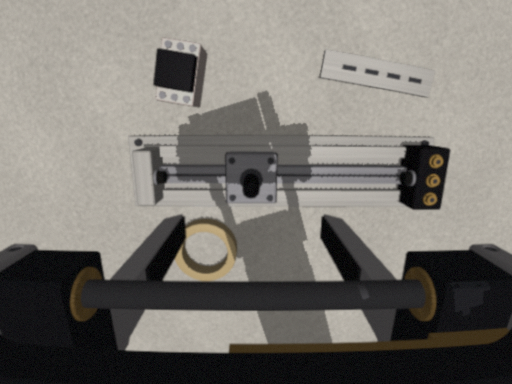

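The wrist view shows the rail level in the picture, so the jaws are aligned with it. The post is at about (251,183). I'll refine its position from this view.

Run:
```python
from station import r
from h import *
c=r.read_camera("wrist")
print(c["cx"],c["cy"],c["vertical_fov"],proj(c,(546.5,89,111)),proj(c,(546.5,89,63)))
cv2.imwrite("pics/w2.png",cv2.resize(c["frame"][140:220,200:300],None,fx=6,fy=6,interpolation=cv2.INTER_CUBIC))
```

```text
252.74887556286356 190.034994218374 69.44915557011694 [252.30599114 190.64088379] [252.38082368 180.40854795]
```

View pics/w2.png

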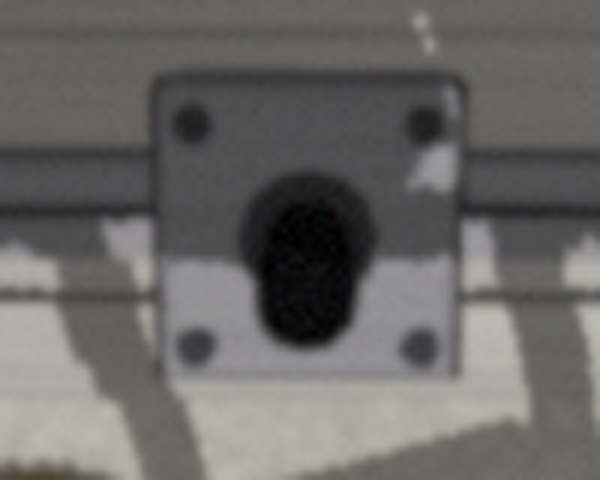

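Emit:
servo_tool(increments=[[0.2,-0.2,2,0,0,0,9.4],[0,0,3,0,0,0,9.4],[0,0,3,0,0,0,6],[0,0,3,0,0,0,5],[0,0,1.9,0,0,0,4],[0,0,0,0,0,0,3],[0,0,0,0,0,0,2.4]], grip_force=20)

```text
time_s: 3.7
tcp_pos: [548.0, 90.1, 101.7]
orientation: [3.109, -0.448, -0.0]
force: [0.3, -0.1, 0.3]
gripper_width: 57.9
```

Emit:
servo_tool(increments=[[0,0,0,0,0,0,2],[0,0,0,0,0,0,1.8],[0,0,0,0,0,0,1.2],[0,0,0,0,0,0,1],[0,0,0,0,0,0,1]], grip_force=40)

```text
time_s: 4.2
tcp_pos: [548.0, 90.1, 101.8]
orientation: [-3.109, 0.448, -0.001]
force: [-0.4, -0.4, 1.1]
gripper_width: 17.5
```

Run:
```python
from station import r
from h import *
s=r.sense();print(s["time_s"],s["tcp_pos"],s["force"],s["torque"],s["gripper_width"])
c=r.read_camera("scene");cv2.imwrite("pics/s2.png",cv2.resize(c["frame"][60:260,100:340],None,fx=3,fy=3))
```

```text
4.2 [547.99118266  90.14779228 101.82757839] [-0.44060495 -0.38521183  1.0894448 ] [ 0.08309665 -0.047552    0.01630124] 17.52768014020213
```

View pics/s2.png

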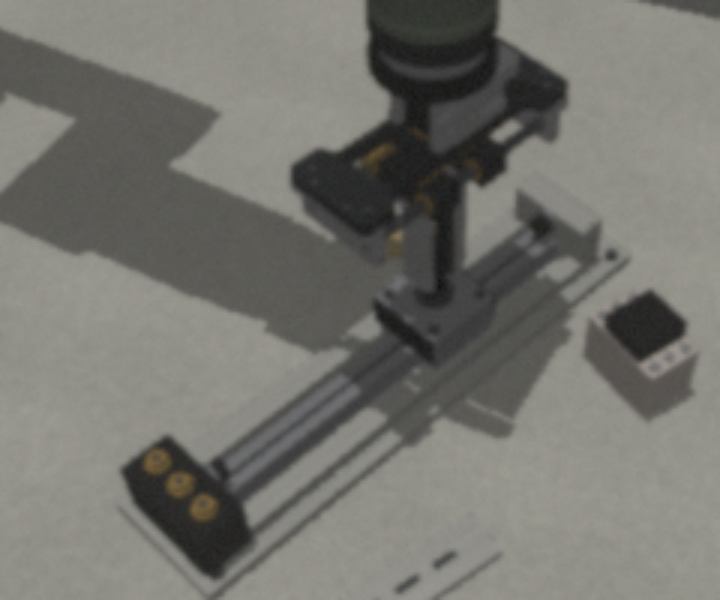

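Gripped: opening 17.5 mm, travel about 162 mm. Now I'll run towards the port end (tool +y), reading the force along the way.

Emit:
servo_tool(increments=[[0,0.3,0,0,0,0,1],[0,0.4,0,0,0,0,1]])

```text
time_s: 4.45
tcp_pos: [546.2, 83.8, 101.9]
orientation: [-3.108, 0.448, -0.001]
force: [0.9, 3.6, 2.8]
gripper_width: 17.4
```

Emit:
servo_tool(increments=[[0,0.4,0,0,0,0,1],[0,0.4,0,0,0,0,1]])

```text
time_s: 4.65
tcp_pos: [543.8, 75.6, 101.9]
orientation: [-3.109, 0.449, -0.001]
force: [-0.5, 2.5, 2.8]
gripper_width: 17.4
```

Emit:
servo_tool(increments=[[0,0.4,0,0,0,0,1],[0,0.4,0,0,0,0,1]])

```text
time_s: 4.85
tcp_pos: [541.4, 67.7, 101.9]
orientation: [-3.109, 0.449, -0.001]
force: [-1.2, 2.4, 3.9]
gripper_width: 17.3
```

Emit:
servo_tool(increments=[[0,0.4,0,0,0,0,1],[0,0.4,0,0,0,0,1]])

```text
time_s: 5.05
tcp_pos: [539.2, 60.1, 101.8]
orientation: [-3.109, 0.449, -0.001]
force: [0.6, 3.9, 5.2]
gripper_width: 17.4
```

Emit:
servo_tool(increments=[[0,0.4,0,0,0,0,1],[0,0.4,0,0,0,0,1]])

```text
time_s: 5.25
tcp_pos: [537.7, 55.1, 101.9]
orientation: [-3.103, 0.449, -0.003]
force: [2.6, 9.9, 4.3]
gripper_width: 17.6
```

Emit:
servo_tool(increments=[[0,0.4,0,0,0,0,1],[0,0.4,0,0,0,0,1]])

```text
time_s: 5.45
tcp_pos: [535.2, 46.6, 101.8]
orientation: [-3.106, 0.448, -0.002]
force: [0.3, 2.6, 5.5]
gripper_width: 17.1
```

Emit:
servo_tool(increments=[[0,0.4,0,0,0,0,1],[0,0.4,0,0,0,0,1]])

```text
time_s: 5.65
tcp_pos: [532.4, 37.0, 101.8]
orientation: [3.109, -0.448, 0.001]
force: [-0.6, 3.3, 6.0]
gripper_width: 17.3
```

Emit:
servo_tool(increments=[[0,0.4,0,0,0,0,1],[0,0.4,0,0,0,0,1]])

```text
time_s: 5.85
tcp_pos: [530.1, 29.2, 101.8]
orientation: [3.109, -0.448, 0.001]
force: [-0.6, 3.4, 5.2]
gripper_width: 17.5
```

Emit:
servo_tool(increments=[[0,0.4,0,0,0,0,1],[0,0.4,0,0,0,0,1]])

```text
time_s: 6.05
tcp_pos: [527.8, 21.5, 101.8]
orientation: [3.109, -0.449, 0.001]
force: [-0.3, 1.5, 6.0]
gripper_width: 17.3
```

Emit:
servo_tool(increments=[[0,0.4,0,0,0,0,1],[0,0.4,0,0,0,0,1]])

```text
time_s: 6.25
tcp_pos: [525.5, 13.8, 101.8]
orientation: [3.109, -0.449, 0.001]
force: [0.4, 2.8, 5.2]
gripper_width: 17.4
```

Emit:
servo_tool(increments=[[0,0.4,0,0,0,0,1],[0,0.4,0,0,0,0,1]])

```text
time_s: 6.45
tcp_pos: [523.2, 6.2, 101.8]
orientation: [3.109, -0.449, 0.0]
force: [-0.1, 1.6, 5.3]
gripper_width: 17.3
```

Emit:
servo_tool(increments=[[0,0.4,0,0,0,0,1],[0,0.4,0,0,0,0,1]])

```text
time_s: 6.65
tcp_pos: [521.0, -1.5, 101.8]
orientation: [3.109, -0.449, 0.001]
force: [1.1, 2.8, 5.8]
gripper_width: 16.9
```

Emit:
servo_tool(increments=[[0,0.4,0,0,0,0,1],[0,0.4,0,0,0,0,1],[0,0.4,0,0,0,0,1],[0,0.4,0,0,0,0,1],[0,0.4,0,0,0,0,1]])

```text
time_s: 7.15
tcp_pos: [515.3, -20.7, 101.8]
orientation: [3.109, -0.449, 0.001]
force: [-0.8, 1.6, 5.7]
gripper_width: 17.2
```

Emit:
servo_tool(increments=[[0,0.4,0,0,0,0,1],[0,0.4,0,0,0,0,1],[0,0.4,0,0,0,0,1],[0,0.4,0,0,0,0,1],[0,0.4,0,0,0,0,1]])

```text
time_s: 7.65
tcp_pos: [509.7, -39.9, 101.8]
orientation: [3.109, -0.449, 0.001]
force: [1.0, 1.7, 5.6]
gripper_width: 17.2
```

Emit:
servo_tool(increments=[[0,0.4,0,0,0,0,1],[0,0.3,0,0,0,0,1],[0,0.2,0,0,0,0,1],[0,0.1,0,0,0,0,1]])

```text
time_s: 8.05
tcp_pos: [506.8, -49.6, 101.8]
orientation: [3.109, -0.449, 0.0]
force: [-0.6, 2.2, 5.0]
gripper_width: 17.7
```

Run:
```python
from station import r
from h import *
s=r.sense();p=s["tcp_pos"];print(s["time_s"],p,s["force"],(p[0]-534.5)*.2805+(p[1]-50.1)*.9598+120)
c=r.read_camera("wrist");cv2.imwrite("pics/w3.png",c["frame"])
```

```text
8.05 [506.77578189 -49.62274694 101.80611689] [-0.56730587  2.15233972  4.96167548] 16.509464305574383
```

View pics/w3.png

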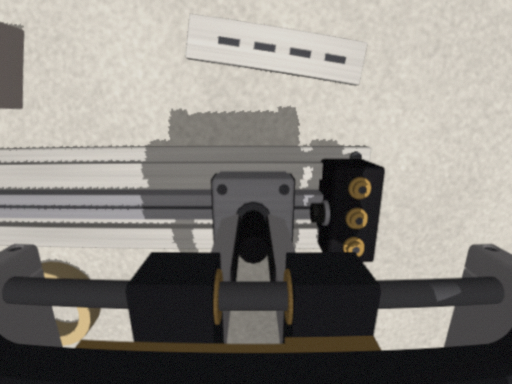

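The carriage edge (x≈296) is about 11–16 mm short of the buffer face (x≈311). I'll creep from here.

Emit:
servo_tool(increments=[[0,0.25,0,0,0,0,1],[0,0.25,0,0,0,0,1],[0,0.2,0,0,0,0,1],[0,0.2,0,0,0,0,1]])

```text
time_s: 8.5
tcp_pos: [504.3, -58.1, 101.8]
orientation: [3.109, -0.449, 0.0]
force: [-0.3, 1.8, 6.4]
gripper_width: 17.4
```

Emit:
servo_tool(increments=[[0,0.1,0,0,0,0,1],[0,0.1,0,0,0,0,1]])

```text
time_s: 8.7
tcp_pos: [503.7, -60.1, 101.8]
orientation: [3.109, -0.449, 0.0]
force: [-0.3, 2.5, 5.8]
gripper_width: 17.1
```

Emit:
servo_tool(increments=[[0,0.1,0,0,0,0,1],[0,0.1,0,0,0,0,1]])

```text
time_s: 8.9
tcp_pos: [503.1, -62.0, 101.8]
orientation: [3.109, -0.449, 0.0]
force: [0.2, 1.8, 5.0]
gripper_width: 17.5
```

Emit:
servo_tool(increments=[[0,0.1,0,0,0,0,1],[0,0.1,0,0,0,0,1]])

```text
time_s: 9.1
tcp_pos: [502.6, -63.9, 101.8]
orientation: [3.109, -0.449, 0.0]
force: [-0.9, 0.9, 6.9]
gripper_width: 17.6
```

Emit:
servo_tool(increments=[[0,0.1,0,0,0,0,1],[0,0.05,0,0,0,0,1]])

```text
time_s: 9.3
tcp_pos: [502.1, -65.3, 101.8]
orientation: [3.109, -0.449, 0.0]
force: [0.5, 2.0, 5.0]
gripper_width: 17.4
```

Emit:
servo_tool(increments=[[0,0.1,0,0,0,0,1],[0,0.05,0,0,0,0,1]])

```text
time_s: 9.5
tcp_pos: [501.9, -66.3, 101.8]
orientation: [-3.109, 0.449, -0.001]
force: [0.7, 4.6, 6.9]
gripper_width: 17.2
```

Emit:
servo_tool(increments=[[0,0.1,0,0,0,0,1],[0,0.05,0,0,0,0,1]])

```text
time_s: 9.7
tcp_pos: [501.6, -67.1, 101.8]
orientation: [-3.107, 0.449, -0.001]
force: [1.5, 5.5, 4.8]
gripper_width: 17.3
```

Emit:
servo_tool(increments=[[0,0.1,0,0,0,0,1],[0,0,0,0,0,0,1]])

```text
time_s: 9.9
tcp_pos: [501.4, -67.8, 101.8]
orientation: [-3.107, 0.449, -0.001]
force: [1.6, 6.5, 5.6]
gripper_width: 17.1
```

Run:
```python
from station import r
from h import *
s=r.sense();p=s["tcp_pos"];print(s["time_s"],p,s["force"],(p[0]-534.5)*.2805+(p[1]-50.1)*.9598+120)
c=r.read_camera("wrist");cv2.imwrite("pics/w4.png",cv2.resize(c["frame"][140:280,190:390],None,fx=4,fy=4,interpolation=cv2.INTER_CUBIC))
```

```text
9.9 [501.40891552 -67.7519965  101.8153533 ] [1.57050295 6.46181147 5.60543859] -2.39639543669216
```

View pics/w4.png

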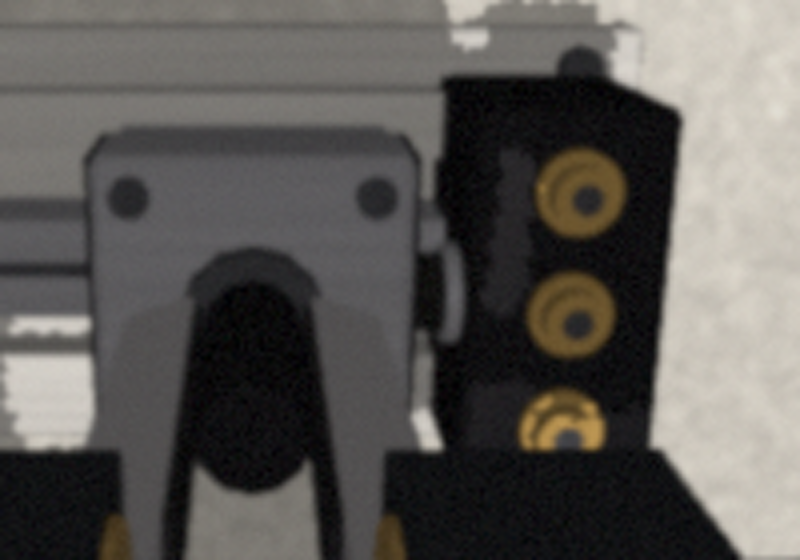

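The carriage is against the port buffer: about 6.5 N total, some 2 mm pressed in, and the picture shows the buffer closed up to the carriage. Now I'll run towards the plain end.

Emit:
servo_tool(increments=[[0,-0.2,0,0,0,0,1],[0,-0.3,0,0,0,0,1],[0,-0.4,0,0,0,0,1],[0,-0.4,0,0,0,0,1],[0,-0.4,0,0,0,0,1],[0,-0.4,0,0,0,0,1],[0,-0.4,0,0,0,0,1],[0,-0.4,0,0,0,0,1],[0,-0.4,0,0,0,0,1],[0,-0.4,0,0,0,0,1],[0,-0.4,0,0,0,0,1],[0,-0.4,0,0,0,0,1]])

```text
time_s: 11.15
tcp_pos: [513.4, -27.1, 101.8]
orientation: [3.107, -0.448, -0.001]
force: [-1.6, -1.9, 6.8]
gripper_width: 17.1
```

Emit:
servo_tool(increments=[[0,-0.4,0,0,0,0,1],[0,-0.4,0,0,0,0,1],[0,-0.4,0,0,0,0,1],[0,-0.4,0,0,0,0,1]])

```text
time_s: 11.55
tcp_pos: [517.9, -11.8, 101.8]
orientation: [3.107, -0.448, -0.001]
force: [-2.5, -1.9, 6.2]
gripper_width: 17.6
```

Emit:
servo_tool(increments=[[0,-0.4,0,0,0,0,1],[0,-0.4,0,0,0,0,1]])

```text
time_s: 11.75
tcp_pos: [520.2, -4.1, 101.8]
orientation: [3.107, -0.448, -0.001]
force: [-2.0, -1.3, 6.8]
gripper_width: 17.5
```

Emit:
servo_tool(increments=[[0,-0.4,0,0,0,0,1],[0,-0.4,0,0,0,0,1]])

```text
time_s: 11.95
tcp_pos: [522.5, 3.6, 101.8]
orientation: [3.107, -0.448, -0.001]
force: [-1.1, -2.0, 6.1]
gripper_width: 17.3
```

Emit:
servo_tool(increments=[[0,-0.4,0,0,0,0,1],[0,-0.4,0,0,0,0,1]])

```text
time_s: 12.15
tcp_pos: [524.8, 11.3, 101.8]
orientation: [3.107, -0.448, -0.0]
force: [-2.0, -1.7, 6.8]
gripper_width: 17.5
```

Emit:
servo_tool(increments=[[0,-0.4,0,0,0,0,1],[0,-0.4,0,0,0,0,1]])

```text
time_s: 12.35
tcp_pos: [527.0, 18.9, 101.8]
orientation: [3.107, -0.448, -0.001]
force: [-2.0, -2.3, 6.5]
gripper_width: 17.2
```

Emit:
servo_tool(increments=[[0,-0.2,0,0,0,0,1],[0,-0.2,0,0,0,0,1]])

```text
time_s: 12.55
tcp_pos: [528.2, 22.8, 101.8]
orientation: [3.107, -0.448, -0.001]
force: [-2.2, -2.2, 5.8]
gripper_width: 17.5
```

Emit:
servo_tool(increments=[[0,-0.2,0,0,0,0,1]])

```text
time_s: 12.65
tcp_pos: [528.7, 24.7, 101.8]
orientation: [3.107, -0.448, -0.001]
force: [-0.9, -1.5, 6.9]
gripper_width: 17.3
```

Emit:
servo_tool(increments=[[0,-0.2,0,0,0,0,1]])

```text
time_s: 12.75
tcp_pos: [529.3, 26.6, 101.8]
orientation: [3.107, -0.448, -0.001]
force: [-1.6, -1.4, 5.7]
gripper_width: 17.5
```

Emit:
servo_tool(increments=[[0,-0.2,0,0,0,0,1]])

```text
time_s: 12.85
tcp_pos: [529.9, 28.5, 101.8]
orientation: [3.107, -0.448, -0.001]
force: [-1.7, -1.8, 6.7]
gripper_width: 17.2
```

Emit:
servo_tool(increments=[[0,-0.2,0,0,0,0,1]])

```text
time_s: 12.95
tcp_pos: [530.4, 30.5, 101.8]
orientation: [3.107, -0.448, -0.001]
force: [-2.2, -1.5, 6.7]
gripper_width: 17.2
```

Emit:
servo_tool(increments=[[0,-0.2,0,0,0,0,1]])

```text
time_s: 13.05
tcp_pos: [531.0, 32.3, 101.8]
orientation: [3.107, -0.448, -0.001]
force: [-3.0, -1.9, 6.6]
gripper_width: 17.2
```

Emit:
servo_tool(increments=[[0,-0.2,0,0,0,0,1]])

```text
time_s: 13.15
tcp_pos: [531.6, 34.3, 101.8]
orientation: [3.107, -0.448, -0.0]
force: [-2.6, -0.9, 6.4]
gripper_width: 17.6
```

Emit:
servo_tool(increments=[[0,-0.2,0,0,0,0,1]])

```text
time_s: 13.25
tcp_pos: [532.1, 36.2, 101.8]
orientation: [3.107, -0.448, -0.001]
force: [-2.7, -1.6, 6.5]
gripper_width: 17.5
```

Emit:
servo_tool(increments=[[0,-0.2,0,0,0,0,1]])

```text
time_s: 13.35
tcp_pos: [532.7, 38.1, 101.8]
orientation: [3.107, -0.448, -0.001]
force: [-1.9, -1.1, 6.2]
gripper_width: 17.0
```

Emit:
servo_tool(increments=[[0,-0.2,0,0,0,0,1]])

```text
time_s: 13.45
tcp_pos: [533.3, 40.0, 101.8]
orientation: [3.107, -0.448, -0.001]
force: [-1.4, -2.2, 6.9]
gripper_width: 17.4
```

Emit:
servo_tool(increments=[[0,-0.2,0,0,0,0,1]])

```text
time_s: 13.55
tcp_pos: [533.8, 42.0, 101.9]
orientation: [3.107, -0.448, -0.001]
force: [-1.7, -1.2, 6.0]
gripper_width: 17.4
```

Emit:
servo_tool(increments=[[0,-0.2,0,0,0,0,1]])

```text
time_s: 13.65
tcp_pos: [534.3, 43.5, 101.8]
orientation: [3.106, -0.447, -0.001]
force: [-2.5, -4.5, 6.6]
gripper_width: 17.3
```

Emit:
servo_tool(increments=[[0,-0.2,0,0,0,0,1]])

```text
time_s: 13.75
tcp_pos: [534.5, 44.4, 101.8]
orientation: [3.104, -0.447, -0.002]
force: [-3.0, -8.3, 9.5]
gripper_width: 17.3
```

Emit:
servo_tool(increments=[[0,-0.2,0,0,0,0,1]])

```text
time_s: 13.85
tcp_pos: [534.8, 45.2, 101.8]
orientation: [3.102, -0.446, -0.003]
force: [-5.2, -11.2, 9.4]
gripper_width: 17.4
```

Emit:
servo_tool(increments=[[0,-0.2,0,0,0,0,1]])

```text
time_s: 13.95
tcp_pos: [535.2, 46.6, 101.8]
orientation: [3.101, -0.446, -0.003]
force: [-5.9, -11.4, 8.4]
gripper_width: 17.8
```

Emit:
servo_tool(increments=[[0,-0.2,0,0,0,0,1]])

```text
time_s: 14.05
tcp_pos: [535.8, 48.7, 101.9]
orientation: [3.101, -0.447, -0.003]
force: [-5.0, -9.4, 8.0]
gripper_width: 17.7
```

Emit:
servo_tool(increments=[[0,-0.2,0,0,0,0,1]])

```text
time_s: 14.15
tcp_pos: [536.4, 50.9, 101.8]
orientation: [3.102, -0.447, -0.003]
force: [-5.0, -9.6, 9.2]
gripper_width: 17.4
```

Emit:
servo_tool(increments=[[0,-0.2,0,0,0,0,1]])

```text
time_s: 14.25
tcp_pos: [537.1, 52.8, 101.9]
orientation: [3.102, -0.447, -0.003]
force: [-5.7, -9.5, 9.1]
gripper_width: 17.8
```

Emit:
servo_tool(increments=[[0,-0.2,0,0,0,0,1]])

```text
time_s: 14.35
tcp_pos: [537.7, 54.9, 101.9]
orientation: [3.102, -0.447, -0.003]
force: [-4.0, -8.0, 8.4]
gripper_width: 17.4
```

Emit:
servo_tool(increments=[[0,-0.2,0,0,0,0,1]])

```text
time_s: 14.45
tcp_pos: [538.3, 57.2, 101.9]
orientation: [3.103, -0.448, -0.002]
force: [-3.9, -6.3, 8.5]
gripper_width: 17.1
```

Emit:
servo_tool(increments=[[0,-0.2,0,0,0,0,1]])

```text
time_s: 14.55
tcp_pos: [539.2, 60.0, 101.8]
orientation: [3.105, -0.448, -0.002]
force: [-2.2, -1.3, 6.7]
gripper_width: 17.6
```

Emit:
servo_tool(increments=[[0,-0.2,0,0,0,0,1]])

```text
time_s: 14.65
tcp_pos: [540.0, 62.8, 101.8]
orientation: [3.107, -0.449, -0.001]
force: [-1.0, -1.9, 6.5]
gripper_width: 17.8
```

Emit:
servo_tool(increments=[[0,-0.2,0,0,0,0,1]])

```text
time_s: 14.75
tcp_pos: [540.6, 64.8, 101.8]
orientation: [3.107, -0.449, -0.001]
force: [-1.1, -2.0, 6.0]
gripper_width: 16.9
```

Emit:
servo_tool(increments=[[0,-0.2,0,0,0,0,1]])

```text
time_s: 14.85
tcp_pos: [541.1, 66.9, 101.8]
orientation: [3.107, -0.448, -0.001]
force: [-2.0, -1.8, 6.9]
gripper_width: 17.4
```

Emit:
servo_tool(increments=[[0,-0.2,0,0,0,0,1]])

```text
time_s: 14.95
tcp_pos: [541.8, 68.8, 101.8]
orientation: [3.107, -0.448, -0.001]
force: [-2.0, -1.8, 6.9]
gripper_width: 17.1
```

The drag stretch on this pass is TCP y ≈ 43 to 58.5, so its middle is about 51. Now on to the plain buffer.

Emit:
servo_tool(increments=[[0,-0.4,0,0,0,0,1],[0,-0.4,0,0,0,0,1],[0,-0.4,0,0,0,0,1],[0,-0.4,0,0,0,0,1]])

```text
time_s: 15.35
tcp_pos: [546.3, 84.2, 101.8]
orientation: [3.107, -0.448, -0.001]
force: [-2.2, -2.1, 6.7]
gripper_width: 17.5
```

Emit:
servo_tool(increments=[[0,-0.4,0,0,0,0,1],[0,-0.4,0,0,0,0,1],[0,-0.4,0,0,0,0,1],[0,-0.4,0,0,0,0,1]])

```text
time_s: 15.75
tcp_pos: [550.8, 99.5, 101.8]
orientation: [3.107, -0.448, -0.001]
force: [-2.0, -0.9, 7.9]
gripper_width: 17.6
```

Emit:
servo_tool(increments=[[0,-0.4,0,0,0,0,1],[0,-0.4,0,0,0,0,1],[0,-0.4,0,0,0,0,1],[0,-0.4,0,0,0,0,1]])

```text
time_s: 16.15
tcp_pos: [555.4, 114.9, 101.8]
orientation: [3.107, -0.448, -0.001]
force: [-2.4, -2.8, 6.9]
gripper_width: 16.9
```

Emit:
servo_tool(increments=[[0,-0.4,0,0,0,0,1],[0,-0.4,0,0,0,0,1],[0,-0.4,0,0,0,0,1],[0,-0.4,0,0,0,0,1]])

```text
time_s: 16.55
tcp_pos: [559.9, 130.2, 101.8]
orientation: [3.107, -0.448, -0.001]
force: [-3.1, -1.4, 6.2]
gripper_width: 17.0
```

Emit:
servo_tool(increments=[[0,-0.4,0,0,0,0,1],[0,-0.4,0,0,0,0,1],[0,-0.4,0,0,0,0,1],[0,-0.3,0,0,0,0,1],[0,-0.2,0,0,0,0,1],[0,-0.2,0,0,0,0,1]])

```text
time_s: 17.15
tcp_pos: [565.3, 148.5, 101.8]
orientation: [3.107, -0.448, -0.001]
force: [-2.8, -0.9, 7.0]
gripper_width: 17.3
```

Run:
```python
from station import r
from h import *
s=r.sense();p=s["tcp_pos"];print(s["time_s"],p,s["force"],(p[0]-534.5)*.2805+(p[1]-50.1)*.9598+120)
c=r.read_camera("wrist");cv2.imwrite("pics/w5.png",cv2.resize(c["frame"][140:280,120:320],None,fx=4,fy=4,interpolation=cv2.INTER_CUBIC))
```

```text
17.15 [565.27609529 148.52499042 101.83892824] [-2.7838018  -0.8577766   7.01860028] 223.10100053592896
```

View pics/w5.png

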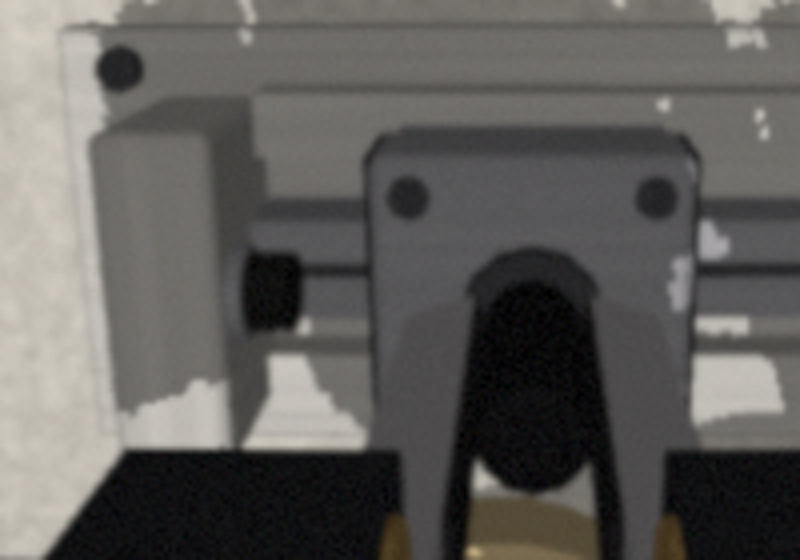

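The plain buffer's face (x≈300 in the crop) is about 13–16 mm from the carriage edge (x≈370).

Emit:
servo_tool(increments=[[0,-0.2,0,0,0,0,1],[0,-0.2,0,0,0,0,1],[0,-0.2,0,0,0,0,1],[0,-0.2,0,0,0,0,1],[0,-0.2,0,0,0,0,1]])

```text
time_s: 17.7
tcp_pos: [568.1, 158.0, 101.9]
orientation: [3.107, -0.448, -0.001]
force: [-3.1, -0.9, 6.8]
gripper_width: 17.4
```

Emit:
servo_tool(increments=[[0,-0.1,0,0,0,0,1],[0,-0.1,0,0,0,0,1],[0,-0.1,0,0,0,0,1]])

```text
time_s: 18.0
tcp_pos: [568.9, 160.9, 101.8]
orientation: [3.107, -0.448, -0.001]
force: [-2.9, -1.5, 7.3]
gripper_width: 17.3
```

Emit:
servo_tool(increments=[[0,-0.1,0,0,0,0,1],[0,-0.1,0,0,0,0,1]])

```text
time_s: 18.2
tcp_pos: [569.5, 162.8, 101.8]
orientation: [3.107, -0.448, -0.001]
force: [-1.5, -2.1, 7.0]
gripper_width: 17.7
```

Emit:
servo_tool(increments=[[0,-0.1,0,0,0,0,1],[0,-0.1,0,0,0,0,1]])

```text
time_s: 18.4
tcp_pos: [570.1, 164.8, 101.9]
orientation: [3.107, -0.448, -0.001]
force: [-2.9, -1.7, 6.7]
gripper_width: 17.6
```

Emit:
servo_tool(increments=[[0,-0.1,0,0,0,0,1],[0,-0.05,0,0,0,0,1]])

```text
time_s: 18.6
tcp_pos: [570.3, 165.6, 101.8]
orientation: [3.106, -0.448, -0.001]
force: [-2.8, -4.2, 7.5]
gripper_width: 17.1
```

Emit:
servo_tool(increments=[[0,-0.1,0,0,0,0,1],[0,-0.05,0,0,0,0,1]])

```text
time_s: 18.8
tcp_pos: [570.5, 166.5, 101.8]
orientation: [3.104, -0.448, -0.002]
force: [-3.6, -4.8, 8.7]
gripper_width: 17.3
```

Emit:
servo_tool(increments=[[0,-0.1,0,0,0,0,1],[0,-0.05,0,0,0,0,1],[0,0,0,0,0,0,1]])

```text
time_s: 19.1
tcp_pos: [570.8, 167.2, 101.8]
orientation: [3.103, -0.448, -0.002]
force: [-4.0, -6.3, 8.2]
gripper_width: 17.6
```

Run:
```python
from station import r
from h import *
s=r.sense();p=s["tcp_pos"];print(s["time_s"],p,s["force"],(p[0]-534.5)*.2805+(p[1]-50.1)*.9598+120)
c=r.read_camera("wrist");cv2.imwrite("pics/w6.png",cv2.resize(c["frame"][140:280,120:320],None,fx=4,fy=4,interpolation=cv2.INTER_CUBIC))
```

```text
19.1 [570.81861232 167.23323279 101.84393524] [-3.96096542 -6.32001129  8.18967823] 242.6118475874668
```

View pics/w6.png

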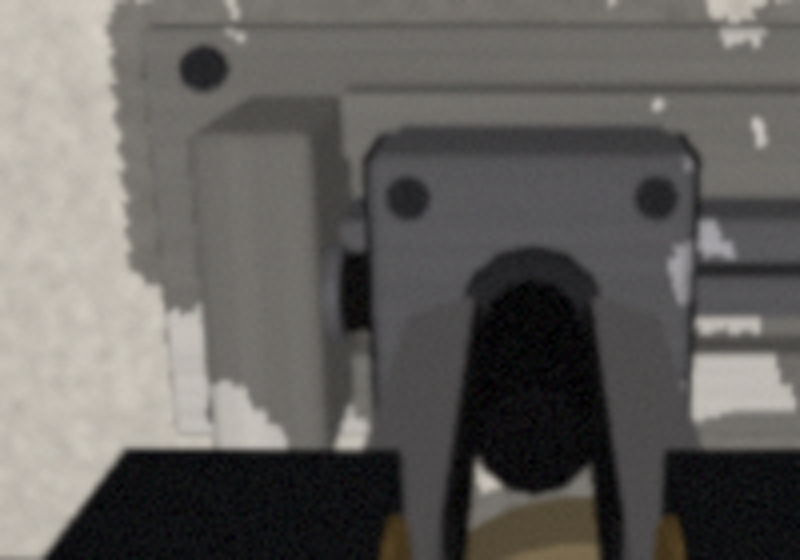

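The buffer is closed against the carriage at the plain end, at about 7 N total. Contacts at s≈0 and 240 confirm the scale. Now I'll go back and cross into the tight spot slowly.

Emit:
servo_tool(increments=[[0,0.2,0,0,0,0,1],[0,0.3,0,0,0,0,1],[0,0.4,0,0,0,0,1],[0,0.4,0,0,0,0,1],[0,0.4,0,0,0,0,1],[0,0.4,0,0,0,0,1],[0,0.4,0,0,0,0,1],[0,0.4,0,0,0,0,1],[0,0.4,0,0,0,0,1],[0,0.4,0,0,0,0,1],[0,0.4,0,0,0,0,1],[0,0.4,0,0,0,0,1],[0,0.4,0,0,0,0,1],[0,0.4,0,0,0,0,1],[0,0.4,0,0,0,0,1]])

```text
time_s: 20.65
tcp_pos: [555.6, 115.6, 101.9]
orientation: [-3.109, 0.449, -0.001]
force: [-0.1, 2.7, 5.3]
gripper_width: 17.3
```

Emit:
servo_tool(increments=[[0,0.4,0,0,0,0,1],[0,0.4,0,0,0,0,1],[0,0.4,0,0,0,0,1],[0,0.4,0,0,0,0,1],[0,0.4,0,0,0,0,1],[0,0.4,0,0,0,0,1],[0,0.4,0,0,0,0,1],[0,0.4,0,0,0,0,1],[0,0.4,0,0,0,0,1],[0,0.4,0,0,0,0,1],[0,0.3,0,0,0,0,1],[0,0.2,0,0,0,0,1]])

```text
time_s: 21.85
tcp_pos: [542.8, 72.3, 101.8]
orientation: [3.109, -0.449, 0.0]
force: [-0.8, 2.4, 5.8]
gripper_width: 17.4
```

Emit:
servo_tool(increments=[[0,0.2,0,0,0,0,1]])

```text
time_s: 21.95
tcp_pos: [542.2, 70.5, 101.8]
orientation: [3.109, -0.449, 0.001]
force: [0.2, 2.3, 4.5]
gripper_width: 17.8
```

Emit:
servo_tool(increments=[[0,0.2,0,0,0,0,1]])

```text
time_s: 22.05
tcp_pos: [541.7, 68.6, 101.9]
orientation: [3.109, -0.449, 0.001]
force: [-1.2, 2.1, 5.0]
gripper_width: 17.4
```

Emit:
servo_tool(increments=[[0,0.2,0,0,0,0,1]])

```text
time_s: 22.15
tcp_pos: [541.1, 66.7, 101.8]
orientation: [3.109, -0.449, 0.0]
force: [-0.5, 2.9, 6.0]
gripper_width: 17.7
```

Emit:
servo_tool(increments=[[0,0.2,0,0,0,0,1]])

```text
time_s: 22.25
tcp_pos: [540.5, 64.8, 101.9]
orientation: [3.109, -0.449, 0.001]
force: [-0.1, 1.4, 4.6]
gripper_width: 17.4
```

Emit:
servo_tool(increments=[[0,0.2,0,0,0,0,1]])

```text
time_s: 22.35
tcp_pos: [540.0, 62.8, 101.8]
orientation: [3.109, -0.449, 0.001]
force: [-1.0, 2.3, 5.6]
gripper_width: 16.9
```

Emit:
servo_tool(increments=[[0,0.2,0,0,0,0,1]])

```text
time_s: 22.45
tcp_pos: [539.4, 60.9, 101.8]
orientation: [3.109, -0.449, 0.001]
force: [-1.1, 2.5, 5.9]
gripper_width: 17.5
```

Emit:
servo_tool(increments=[[0,0.2,0,0,0,0,1]])

```text
time_s: 22.55
tcp_pos: [539.0, 59.4, 101.8]
orientation: [-3.108, 0.449, -0.001]
force: [0.7, 6.0, 4.5]
gripper_width: 17.4
```

Emit:
servo_tool(increments=[[0,0.2,0,0,0,0,1]])

```text
time_s: 22.65
tcp_pos: [538.7, 58.5, 101.9]
orientation: [-3.106, 0.449, -0.002]
force: [0.4, 9.0, 3.9]
gripper_width: 17.5
```

Emit:
servo_tool(increments=[[0,0.2,0,0,0,0,1]])

```text
time_s: 22.75
tcp_pos: [538.4, 57.6, 101.9]
orientation: [-3.104, 0.449, -0.003]
force: [1.9, 11.5, 2.9]
gripper_width: 17.4
```

Emit:
servo_tool(increments=[[0,0.2,0,0,0,0,1]])

```text
time_s: 22.85
tcp_pos: [538.0, 56.2, 101.9]
orientation: [-3.103, 0.449, -0.003]
force: [1.6, 10.9, 3.2]
gripper_width: 17.3
```

Emit:
servo_tool(increments=[[0,0.2,0,0,0,0,1]])

```text
time_s: 22.95
tcp_pos: [537.4, 54.1, 101.9]
orientation: [-3.104, 0.448, -0.003]
force: [2.2, 9.6, 4.5]
gripper_width: 17.2
```

Emit:
servo_tool(increments=[[0,0.2,0,0,0,0,1],[0,0.1,0,0,0,0,1],[0,0,0,0,0,0,1]])

```text
time_s: 23.25
tcp_pos: [536.4, 50.5, 101.9]
orientation: [-3.105, 0.449, -0.002]
force: [1.9, 8.8, 4.2]
gripper_width: 17.2
```

Emit:
servo_tool(increments=[[0,-0.1,0,0,0,0,1],[0,-0.1,0,0,0,0,1],[0,0,0,0,0,0,1]])

```text
time_s: 23.55
tcp_pos: [536.4, 50.7, 101.9]
orientation: [-3.109, 0.448, -0.001]
force: [-0.9, 2.8, 5.8]
gripper_width: 17.5
```

Emit:
servo_tool(increments=[[0,0,0,0,0,0,2.5],[0,0,0,0,0,0,4],[0,0,0,0,0,0,6],[0,0,0,0,0,0,6],[0,0,0,0,0,0,6]])

```text
time_s: 24.05
tcp_pos: [535.9, 50.5, 101.1]
orientation: [3.109, -0.449, -0.001]
force: [-1.5, 0.2, -0.0]
gripper_width: 53.8
```

Run:
```python
from station import r
from h import *
s=r.sense();print(s["time_s"],s["tcp_pos"],s["force"],s["gripper_width"])
c=r.read_camera("wrist");cv2.imwrite("pics/w7.png",c["frame"])
```

```text
24.05 [535.90408094  50.50631935 101.08651555] [-1.47966138  0.18731047 -0.02838313] 53.797211104897336
```

View pics/w7.png

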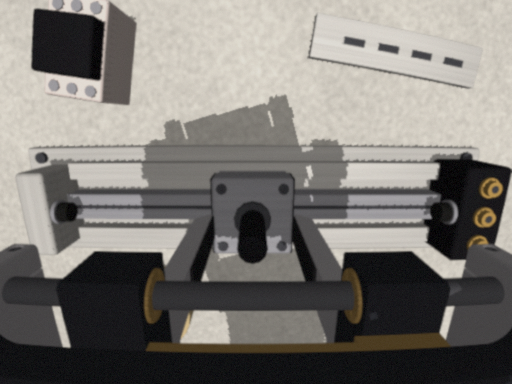

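The fingers are clear and the post stands midway between them. Withdrawing straight up, then aside, for a check from the top camera.

Emit:
servo_tool(increments=[[0,0,-1,0,0,0,6],[0,0,-2.5,0,0,0,6],[0,0,-3,0,0,0,8],[0,0,-3,0,0,0,8],[0,0,-3,0,0,0,9],[0,0,-2.5,0,0,0,9]])

```text
time_s: 24.7
tcp_pos: [536.7, 50.8, 254.3]
orientation: [-3.109, 0.448, -0.004]
force: [-0.1, -0.1, -0.8]
gripper_width: 88.0
```

Emit:
servo_tool(increments=[[0,3,0,0,0,0,9],[0,3,0,0,0,0,9],[0,3,0,0,0,0,9],[0,3,0,0,0,0,9],[0,3,0,0,0,0,9],[0,3,0,0,0,0,9],[0,3,0,0,0,0,9],[0,3,0,0,0,0,9],[0,3,0,0,0,0,9],[0,3,0,0,0,0,9],[0,0,0,0,0,0,9]])

```text
time_s: 25.8
tcp_pos: [450.7, -240.0, 252.4]
orientation: [3.107, -0.455, 0.001]
force: [-0.3, 0.4, 0.1]
gripper_width: 90.0
```

Run:
```python
from station import r
from h import *
s=r.sense();print(s["time_s"],s["tcp_pos"],s["force"],s["gripper_width"])
c=r.read_camera("top");cv2.imwrite("pics/t2.png",c["frame"])
a=c["frame"][160:280,130:350];cv2.imwrite("pics/t3.png",cv2.resize(a,None,fx=3.6,fy=3.6,interpolation=cv2.INTER_CUBIC))
```

```text
25.8 [ 450.69040261 -240.01706245  252.36353382] [-0.2722495   0.35237321  0.13708073] 90.00472161362103
```

View pics/t2.png

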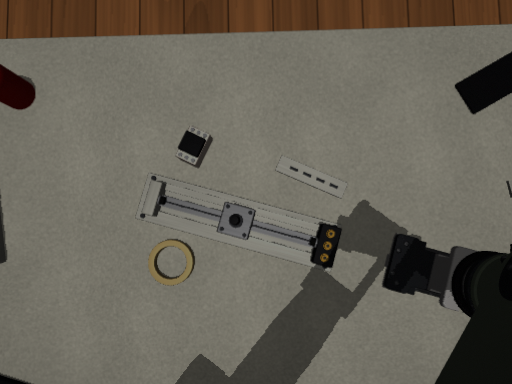

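View pics/t3.png

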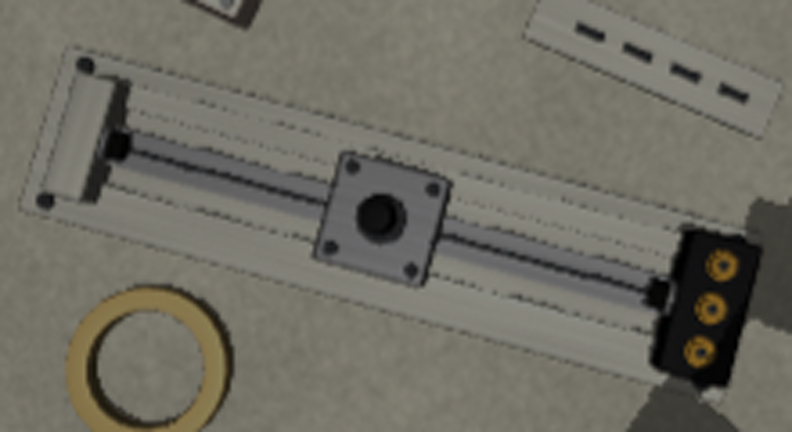

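The carriage moved about 41 mm along the rail from where it started, matching the TCP reading. It stands free at about y = 51, and the tape roll, contactor and offcut are at the same pixels as at the start. Handing in.

Run:
```python
from station import r
print(r.close_job())
```

```text
the job is handed in; nothing more can be done
None
```

The slide has been run against both buffers, and the carriage is standing free on the tight spot. I handed the job in at about 26 s; no verdict is reported.

- **Port buffer:** I gripped the post and ran the carriage up to it first, pressing it about 2 mm with about 6.5 N.
- **Plain buffer:** I then ran the full travel to the other end and pressed that one about 2 mm with about 7.5 N.
- **Tight spot:** It dragged at about 9–11 N, with a peak of about 13 N as it climbed on, against about 2 N elsewhere. The climb-on points were TCP y ≈ 42.6 mm going towards the plain end and ≈ 59.8 mm coming back. The middle is about 51 mm, which is travel of about 0.121 m.
- **Letting go:** I stopped at y ≈ 50.7 mm, eased the remaining push on the post to about 3 N, then opened the fingers and withdrew upwards.

**Last checks:** The top camera shows the carriage shifted about 41 mm along the rail from its start, which agrees with the TCP readings. The tape roll, contactor and offcut had not moved, and the arm was clear.

No check failed. The far edge of the tight stretch, where the carriage ran off it, read 1–2 mm differently from the climb-on point found coming back. That is well inside the 7 mm allowed. While gripped, there was also a steady vertical force of about 5–9 N on the wrist, which disappeared on release.

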